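Unlock and slide open the praline case

ROBOT

A 6-joint arm with a two-finger parallel gripper is mounted at the origin on the work surface. World frame = base frame: x ahead of the robot, y to its left, z up, the work surface at z = 0. Lengths are in m, angles in degrees, forces in N, time in s.
With the tool pointing down it reaches from about 0.375 to 0.75 m from the base axis. Payload 9 kg.
Tool frame: the origin (TCP) lies where the fingers leave the gripper's body, on its centre line; the fingertips stand 73 mm ahead of it and the grasp point (between the pads) lies 54 mm ahead of it (robot.tip_reach is the distance from the TCP to the fingertips, in m); z points along the fingers, y is the line along which they close (so a half turn about z gives the same grasp; the last joint's range is limited). The gripper opens to 85 mm and grips with 20 to 120 N. Pads are 22 mm wide; open, the fingers measure 114 mm over their backs; the gripper's body (76 mm by 85 mm) begins 54 mm behind the grasp point. The pads swing forward as they close: fully open they stand 13 mm farther back than shut.
Start: joints at [57.428, 5.964, 5.575, 89.605, 0, 77.527], TCP at [0.206, 0.563, 0.304] pointing down, gripper open.
Joint ranges: [-171.21, 171.21], [-48.23, 106.86], [-62.78, 66.21], [-105.2, 120.99], [-86.42, 89.51], [-180, 180]. Speed limits (degrees/s): [127.2, 127.2, 147.25, 180, 180, 180].

INTERFACE

Orientations are given as [roll, pitch, yaw] about the fixed x, y, z axes, in that order (R = Rz(yaw) Ry(pitch) Rx(roll)).
In Python, from plant import robot gives the robot as it stands. Calls block until the motion is done:
- robot.move_pose(position, orientation): joint-space move of the TCP to a pose.
- robot.line_to(position, vel=0.15, rotation=None, guard=None): straight line of the TCP; rotation=None keeps the orientation; vel is the mean speed in m/s. With guard (N) it stops when the force on the tool has changed by that much, and returns True; else False.
- robot.goto_joints(angles): joint-space move.
- robot.set_gripper(opening): finger opening in m; the grip force is fixed at half the most; returns when the fingers have stopped.
- robot.pause(seconds).
- robot.ik(position, orientation): joint angles nearest the present ones, or None.
- robot.observe(): the state.
- robot.grab_frame(name): name is "side" or "top" or "wrist"; returns the picture (420x560x3 uint8, blue, green, red); there is no depth.
- robot.get_calibration(name): a dict with "vertical_fov" (degrees; the focal length in pixels is half the picture's height over the tangent of half this angle, whatever the lens; pixels are square), "cx", "cy" (the principal point, pixels), "rvec" (rotation vector, rad) and "tvec" (3), from world to camera coordinates, as OpenCV has them. Camera axes: x right, y down, z forward; pixel columns grow to the right and rows downward; lengths in m; the calibration is good to about 2 mm. A picture is of the moment at which its call begins: read the wrist's pose just before it. get_calibration takes no time and is no camera call; for the wrist camera it gives the pose at the moment of the call.
A pose or a line that the arm cannot do raises robot.IKError and nothing moves.
- robot.job_done(): hands the job in; it is judged then, once.
The state is a dict: "time": time; "q": joint angles; "qvel": joint speeds; "joint_torque": joint torques, N m; "tool_pos": TCP position; "tcp_rot": TCP orientation; "ft_force": force on the tool from outside, world axes, zero at the start; "torque": the same for the moment, N m; "gripper_width": finger opening in m; "gripper_force": force on a finger pad.
Only numpy, scipy, OpenCV 4.12 (cv2) and the standard library are available. Lean on these libraries where they do the work, as an engineer would, in place of code of your own. Each camera call takes 0.05 s, during which the arm holds its last target. There are 200 camera calls.

TASK

Open the praline case: with a fingertip press its red spring button down inside the lid's window and, keeping it held down, push the blue step at the edge of the window so that the white lid slides past the button, on until the lid is fully open and the button has popped up again behind it. Only press and push: leave everything else on the table and on the case where it stands, then take the hand away.

Things in the scene. Friction and masses are not known exactly. Their poses are not given: they have to be found in the camera images.
- case: Dark wooden praline case, fixed, 62 mm high. Origin on the table; wood from x -100 to +150, y -150 to +150 mm. Yaw within 45 deg; x points roughly away from the robot, +y is the way the lid opens. The lid runs at x -90 to +85 mm over a black deck 45 mm above the table. A rail at x -100 to -90 mm stands 65 mm high. The ledge x +85 to +150 mm (62 mm high) carries two loose things.
- lid (a joint): Slide of the white lid along the case's +y, m: 0 shut, 0.090 fully open (end stop). 1.5 N moves it; it stays where left. Lid top 59 mm, underside 53 mm above the table. A window (case x -84 to -20 mm; y -55 to -5 mm when shut) surrounds the button. With the button up, the 36 mm wide bar at the window's -y end meets it within 4 mm: locked.
- button (a joint): Stroke of the red button, straight down, m: 0 up, 0.016 fully down (end stop). Spring 3.6 N at the top, 8.4 N fully down. More than 11 mm down it is below the lid, whose bar can then pass over it (13 to 15 mm is safe). The bar then keeps it down, until the lid has travelled 82 mm and the button pops up behind the bar.
- button_top (a point): Centre of the top of the red button, 40 mm (case x) by 42 mm (case y), rigid, always level. At case x -51, y -30 mm; 64 mm above the table when up, 48 mm when fully down. The button does not travel with the lid.
- lid_face (a point): On the blue push step: middle of the upright face at the window's +y end, level with the lid's top (59 mm above the table). At case x -51, y -5 mm when shut; moves with the lid. The face looks to the case's -y, is 70 mm wide, from 6 mm below to 16 mm above this point. A fingertip 12 to 45 mm thick along y that presses the button can push this face and stay on the button until the bar covers it.
- gift_gold: Bystander: yellow gift box with red ribbon, 45 x 70 x 30 mm, loose on the case's ledge. Origin: centre of its underside.
- jar: Bystander: small glass jar with brass cap, 42 mm across, 45 mm high, loose on the case's ledge. Origin: centre of its underside.
- gift_red: Bystander: red gift box with white ribbon, 70 x 110 x 35 mm, loose on the table beside the case. Origin: centre of its underside.
- gift_blue: Bystander: blue gift box with yellow ribbon, 80 x 120 x 30 mm, loose on the table beside the case. Origin: centre of its underside.
- cup: Bystander: white mug, 76 mm across, 85 mm high, loose on the table on the far side of the case. Origin: centre of its underside.
- spoon: Bystander: spoon 160 mm long, lying loose on the table on the robot's side of the case. Origin: under its middle.
- can: Bystander: brown cocoa can, 74 mm across, 110 mm high, loose on the table on the far side of the case. Origin: centre of its underside.

How it is judged (in metres and radians):
On the way, in this order (a step that is already met when the one before it is completed fails the run):
1. the button is pressed down, below the lid, while the lid is still shut (value of joint button above 0.01 m and value of joint lid below 0.008 m), for 0.1 s.
2. the lid slides over the button, which is still down (value of joint button above 0.009 m and value of joint lid above 0.02 m), for 0.1 s.
At the end, for the whole second after the job is handed in: The lid is open by more than 81 mm of its 90 mm and at rest, the button is up again behind it (within 2 mm of its top position), and every bystander is within 20 mm of where it stood (value of joint lid above 0.081 m and value of joint button below 0.002 m and not (velocity of joint lid above 0.01 m/s) and not (velocity of joint lid below -0.01 m/s) and distance of each of gift_gold, gift_red, gift_blue, jar, cup, spoon, can from where it was at the start of the episode below 0.02 m); the robot touches nothing.
It fails at once if a bystander is lifted, carried or pushed by more than 20 mm (distance of any of gift_gold, gift_red, gift_blue, jar, cup, spoon, can from where it was at the start of the episode above 0.02 m).
It also fails if it takes over 35 s, if anything falls off the work surface, if the arm or the gripper's body presses on something with over 40 N, if the wrist force passes 120 N, or if a joint passes its speed limit or range.

## Working session

There is one attempt and no reset: what is moved stays moved. The work goes in short steps, each a Python script; the robot and the scene stay as the last script left them, time stands still between calls to the robot, and variables do not carry over. Pictures are saved under pics/ and viewed, at most 10 in all, crops included, and the job is handed in when it is done.

```bash
mkdir -p pics; ls
python3 - <<'E'
from plant import robot
import cv2
for n in ("side","top","wrist"):
    c=robot.get_calibration(n); im=robot.grab_frame(n); cv2.imwrite(f"pics/{n}0.png",im); print(n,c)
o=robot.observe(); print(o["time"],o["tool_pos"],o["tcp_rot"],o["ft_force"],robot.tip_reach)
E
```

```text
pics
side {'vertical_fov': 53.26595661001009, 'cx': 281.15934777831694, 'cy': 208.64976297791384, 'rvec': array([ 2.31813542, -0.78044345,  0.31299575]), 'tvec': array([-0.46368454,  0.36732119,  0.82943894])}
top {'vertical_fov': 55.61222841346983, 'cx': 275.00596551217205, 'cy': 209.94019508106322, 'rvec': array([ 2.20413877, -2.15471572,  0.02646085]), 'tvec': array([0.0524757 , 0.61607355, 0.82751968])}
wrist {'vertical_fov': 69.27808877987624, 'cx': 278.50882663380355, 'cy': 211.37424159113903, 'rvec': array([-2.36723571, -1.65407758, -0.24686133]), 'tvec': array([-0.59924059, -0.03752777,  0.37944658])}
0.15 [0.20606899 0.56332213 0.30330512] [-1.79944128e+02 -1.24002947e-02  1.59901100e+02] [-0.10949389 -0.41562487  0.03086358] 0.0726
```

View pics/top0.png

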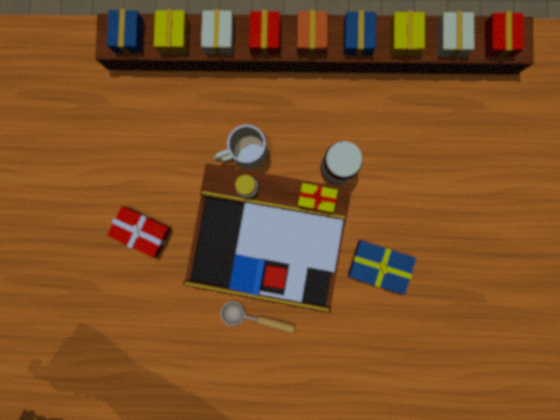

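View pics/side0.png

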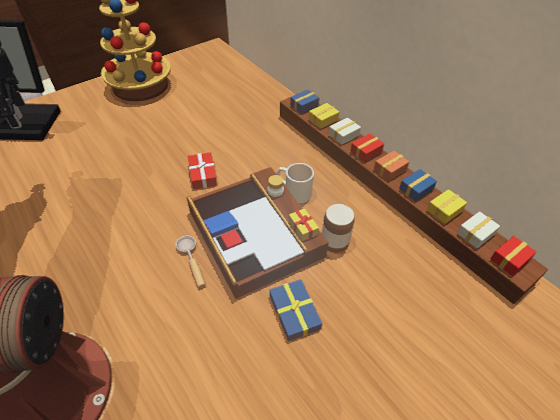

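Top view: the case is near (268,240), with the red button at about (274,277), the blue step at (246,273) on its left, and the spoon below. The side view shows the same layout with nothing occluded. I'll enlarge both.

Run:
```python
import cv2
a=cv2.imread("pics/top0.png")[160:315,180:360]; cv2.imwrite("pics/topc.png",cv2.resize(a,None,fx=3.8,fy=3.8,interpolation=cv2.INTER_CUBIC))
a=cv2.imread("pics/side0.png")[165:295,180:335]; cv2.imwrite("pics/sidec.png",cv2.resize(a,None,fx=4.5,fy=4.5,interpolation=cv2.INTER_CUBIC))
```

```text
(no output)
```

View pics/topc.png

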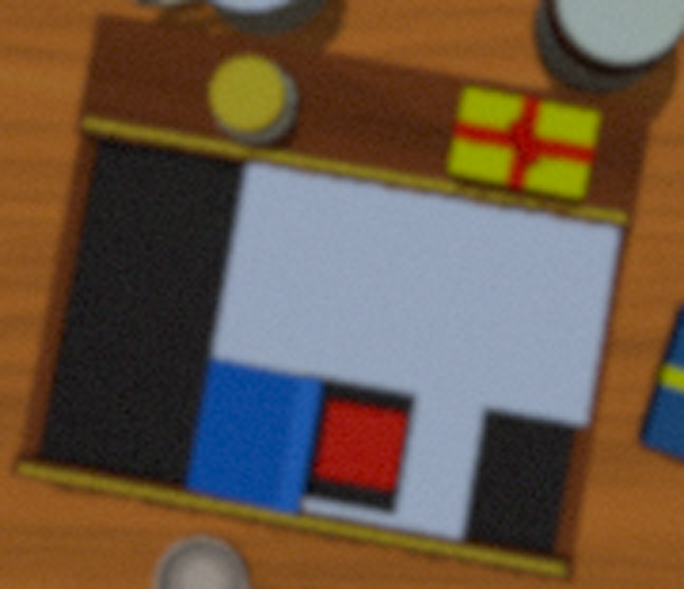

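View pics/sidec.png

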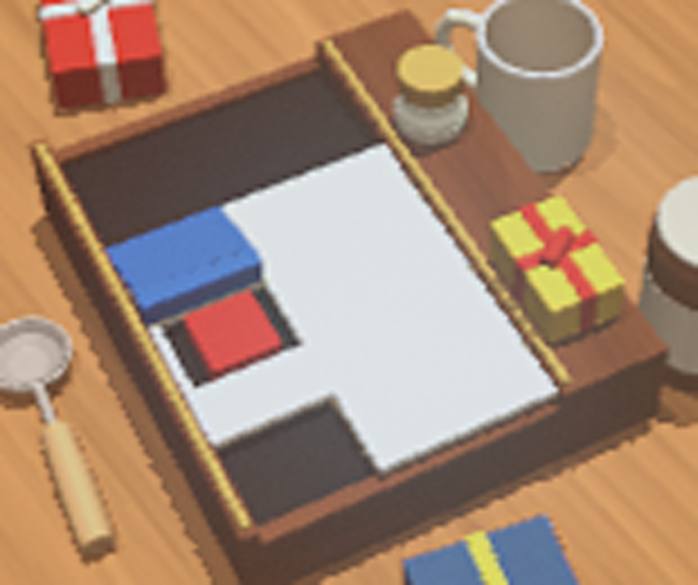

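Crops: the button top's corners are clear in both views (topc about (327,399), (410,411), (402,493), (314,483)), and so are the rail ends and case corners. I'll triangulate them and fit the case pose.

```bash
cat > loc.py <<'E'
from plant import robot
import cv2, numpy as np
from scipy.optimize import least_squares
def cam(n):
    c=robot.get_calibration(n); f=210/np.tan(np.radians(c["vertical_fov"]/2))
    return np.array([[f,0,c["cx"]],[0,f,c["cy"]],[0,0,1]]),c["rvec"],c["tvec"]
T,S=cam("top"),cam("side")
# name: case xyz (mm), top crop px, side crop px
P={"b++":((-31,-9,64),(327,399),(184+78,291)),"b+-":((-31,-51,64),(410,411),(284,347)),
"b--":((-71,-51,64),(402,493),(208,376)),"b-+":((-71,-9,64),(314,483),(184,325)),
"rail+":((-95,150,65),(20,466),(40,148)),"rail-":((-95,-150,65),(568,572),(247,525)),
"c++":((150,150,62),(97,18),(408,12)),"c+-":((150,-150,62),(650,118),(662,352))}
X=np.array([p[0] for p in P.values()])/1e3
t=(np.array([p[1] for p in P.values()])+.5)/3.8-.5+[180,160]
s=(np.array([p[2] for p in P.values()])+.5)/4.5-.5+[180,165]
PM=lambda c:c[0]@np.c_[cv2.Rodrigues(c[1])[0],c[2]]
W=cv2.triangulatePoints(PM(T),PM(S),t.T.copy(),s.T.copy()); W=(W[:3]/W[3]).T
for k,w in zip(P,W): print(k,(w*1e3).round(1))
print("button centre",(W[:4].mean(0)*1e3).round(1))
def world(p,X): c,s_=np.cos(p[2]),np.sin(p[2]); return X@np.array([[c,s_,0],[-s_,c,0],[0,0,1]])+[p[0],p[1],p[3]]
pj=lambda Y,c:cv2.projectPoints(Y,c[1],c[2],c[0],None)[0][:,0]
r=lambda p:np.r_[pj(world(p,X),T)-t,pj(world(p,X),S)-s].ravel()
q=least_squares(r,[W[:,0].mean(),W[:,1].mean(),0,0],loss="soft_l1").x
print("pose",q,"yaw",np.degrees(q[2])); print(r(q).reshape(-1,2).round(1).tolist())
print("button fit",world(q,np.array([[-.051,-.03,.064]])))
np.save("case.npy",q)
E
python3 loc.py
```

```text
b++ [505.6  78.9  63. ]
b+- [497.   37.8  62.6]
b-- [453.8  41.9  67.5]
b-+ [460.6  85.4  61.1]
rail+ [463.5 241.8  64. ]
rail- [418.2 -45.7  70. ]
c++ [703.  208.1  63.4]
c+- [654.7 -85.9  63.7]
button centre [479.3  61.   63.6]
pose [ 0.53362611  0.08445822 -0.15490537 -0.00218837] yaw -8.875424160682275
[[0.4, 0.5], [-0.7, 1.2], [-2.2, -0.5], [0.2, -1.7], [-2.6, 0.2], [1.4, 0.1], [0.2, -1.3], [0.4, -2.1], [-3.0, 0.6], [-0.6, 0.3], [1.0, 0.2], [-0.7, -0.8], [-1.1, -0.8], [0.4, 3.1], [-0.2, 0.4], [1.1, 0.5]]
button fit [[0.47860818 0.06268605 0.06181163]]
```

The measured button centre is about (479,62,63.6) mm, which matches the expected 64 mm height, and the case yaw is -8.9°. Next I'll close the gripper, hover and take a look.

```bash
cat > h.py <<'E'
from plant import robot
import numpy as np, cv2
q=np.load("case.npy"); YAW=np.degrees(q[2])+180; L=robot.tip_reach
C=np.array([.479,.062]); ex=np.array([np.cos(q[2]),np.sin(q[2])]); ey=np.array([-ex[1],ex[0]])
def at(y,ztip,x=0): return [*(C+ey*y+ex*x),ztip+L]   # y, x from the button centre
def st(m):
    o=robot.observe(); d=o["tool_pos"][:2]-C
    print(m,"t%.2f"%o["time"],"x,y",(np.array([d@ex,d@ey])*1e3).round(1),"ztip %.1f"%((o["tool_pos"][2]-L)*1e3),"F",o["ft_force"].round(2),"w",round(o["gripper_width"],4)); return o
E
python3 - <<'E'
from h import *
robot.set_gripper(0.0)
R=[180,0,YAW]
for y,z in((0,.12),(0,.05),(.11,.05),(.1,.2)): print(robot.ik(at(y,z),R) is not None)
robot.move_pose(at(0,.15),R); robot.line_to(at(0,.085))
st("hover")
for n in("wrist","top"): cv2.imwrite(f"pics/{n}1.png",robot.grab_frame(n))
E
```

```text
True
True
True
True
hover t3.58 x,y [0.1 0.2] ztip 85.6 F [0.42 0.01 0.6 ] w 0.0001
```

View pics/wrist1.png

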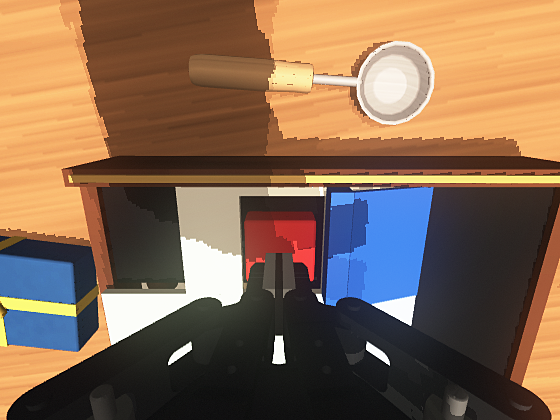

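The wrist view shows the closed fingertips, about columns 265–296, centred on the red button at columns 245–317. The blue face at column 327 is to the right (+y) with a clear gap. Now I'll do a guarded touch on the button and then press.

Run:
```python
from h import *
st("pre")
hit=robot.line_to(at(0,.052),vel=.02,guard=2.5); o=st(f"touch {hit}")
zt=o["tool_pos"][2]-L
if hit and .056<zt<.068:
    robot.line_to(at(0,.050),vel=.02); st("pressed"); robot.pause(.2); st("held")
    for n in("wrist","side"): cv2.imwrite(f"pics/{n}2.png",robot.grab_frame(n))
```

```text
pre t3.67 x,y [0.7 0.1] ztip 86.4 F [ 1.08  0.41 -0.45] w 0.0002
touch True t4.75 x,y [-0.1 -0. ] ztip 62.4 F [ 1.22 -0.53  3.56] w 0.0001
pressed t5.52 x,y [0. 0.] ztip 50.2 F [-2.31  0.79  6.86] w -0.0002
held t5.72 x,y [0. 0.] ztip 50.2 F [-1.11  1.12  7.18] w -0.0002
```

Touch came at 62.4 mm and the force is 7.2 N, so the button is about 13 mm down. I'll go slightly deeper and push along +y.

Run:
```python
from h import *
robot.line_to(at(0,.0493),vel=.02); robot.pause(.15); st("deep")
hit=robot.line_to(at(.04,.0493),vel=.03,guard=25); st(f"mid {hit}")
if not hit:
    hit=robot.line_to(at(.108,.0493),vel=.05,guard=14); st(f"end {hit}")
    for n in("wrist","top"): cv2.imwrite(f"pics/{n}3.png",robot.grab_frame(n))
    a=cv2.imread("pics/top3.png")[160:315,180:360]
    b=cv2.imread("pics/wrist3.png")
    cv2.imwrite("pics/c3.png",np.hstack([cv2.resize(a,(400,344)),cv2.resize(b,(400,344))]))
```

```text
deep t6.22 x,y [0. 0.] ztip 49.5 F [-2.35  0.61  7.35] w -0.0
mid False t7.70 x,y [ 0.4 39.3] ztip 49.4 F [ 1.   -4.76  5.16] w -0.0001
end True t8.88 x,y [  0.  102.6] ztip 48.8 F [-0.46 -4.84  5.19] w 0.0003
```

View pics/c3.png

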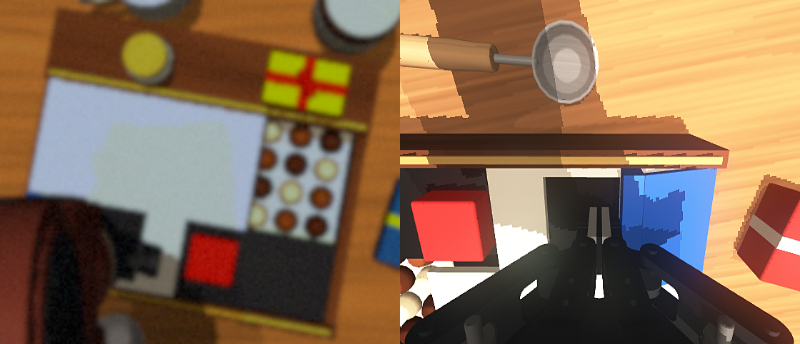

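The lid sits at the end stop (tip y about 102.6 mm). The red button stands raised behind the bar, seen at (212,262) on the left and (450,225) on the right, and the bystanders are in place. I'll back off, lift and verify.

Run:
```python
from h import *
robot.line_to(at(.096,.0493),vel=.04); robot.line_to(at(.096,.17)); robot.move_pose([.206,.563,.303],[180,0,159.9]); robot.pause(.3); st("away")
a=robot.grab_frame("top")[140:330,100:420]; b=robot.grab_frame("side")[150:340,170:360]
cv2.imwrite("pics/c4.png",np.hstack([cv2.resize(a,(500,297)),cv2.resize(b,(297,297))]))
```

```text
away t12.38 x,y [-346.6  452.7] ztip 230.4 F [-0.5   0.16  0.3 ] w -0.0
```

View pics/c4.png

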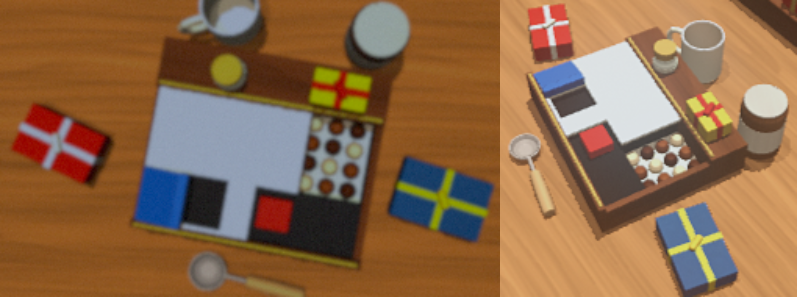

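The lid is fully open, the button (273,212) is up behind the bar, and the bystanders are where they were.

```bash
python3 -c "
from plant import robot
print(robot.job_done())"
```

```text
the job is handed in; nothing more can be done
None
```

The praline case is open: the lid slid to its end stop, the button popped up behind it, nothing else looks moved in the pictures, the hand is clear, and I handed the job in at about 12 s (no verdict was returned).

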